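# Snap the bench chisel home in its tool clips

### The job

Put the loose flat-bladed chisel away in the empty clip holder: lay its handle along the mouths of the two spring clips, with the middle of the handle between them, and push it down until it snaps fully home in both clips, then let go. The pointed awl with the same handle stays where it lies, as does the holder that is already full.

Things in the scene. Friction and masses are not known exactly. Their poses are not given: they have to be found in the camera images.
- chisel_mid (a point): Middle of the loose chisel's handle, on its axis. Octagonal pale wood handle 140 mm long, 24 mm across flats, lying on a flat, this point 12 mm above the bench; x along the handle towards the blade, z up. The flat steel blade, 24 mm wide and 4 mm thick, ends 174 mm from this point. About 0.17 kg.
- holder: The EMPTY holder, fixed: plywood block 150 (its x) by 70 by 20 mm, origin under its centre; two spring-steel clips stand on it 45 mm either side of its middle, each 14 mm long in x, 84 mm high above the bench, mouths 44 mm wide at the flared top. Fingers fit between the clips (76 mm clear). The FULL holder, same but with a narrow chisel in its clips, stands 150 to 230 mm away to its left or right.
- seat (a point): Where the middle of the chisel's handle lies when fully home in the empty holder: midway between the clips, 48 mm above the bench, 28 mm above the block. x along the handle (the blade may point either way), z up. Laid in the mouths, the handle rests on the lips about 22 mm higher; they centre it. 10 to 15 N straight down snaps it past them onto the clips' steel floors.
- awl_mid (a point): middle of the handle of the loose awl, on its axis: same octagonal handle as the chisel (140 mm long, 24 mm across flats), but with a round pointed steel shaft 7 mm thick that ends 170 mm from this point along its x. To be left alone.

How it is judged:
At the end, for the whole second after the job is handed in: The chisel's handle is snapped down in both clips of the empty holder: its middle within 5 mm of the seat's height, 20 mm along the handle and 8 mm sideways, its axis within 0.12 rad (7 degrees) of the holder's; the awl is within 30 mm of where it lay (z of chisel_mid in the frame of seat between -0.005 and 0.005 m and x of chisel_mid in the frame of seat between -0.02 and 0.02 m and y of chisel_mid in the frame of seat between -0.008 and 0.008 m and angle between the x axis of chisel_mid and the x axis of seat, either way round below 0.12 rad and distance of awl_mid from where it was at the start of the episode below 0.03 m); the robot touches nothing.
It fails at once if the awl is pushed or carried off by more than 30 mm (distance of awl_mid from where it was at the start of the episode above 0.03 m).
It also fails if it takes over 40 s, if anything falls off the work surface, if the arm or the gripper's body presses on something with over 40 N, if the wrist force passes 120 N, or if a joint passes its speed limit or range.

### The arm

A 7-joint arm with a two-finger parallel gripper is mounted at the origin on the work surface. World frame = base frame: x ahead of the robot, y to its left, z up, the work surface at z = 0. Lengths are in m, angles in rad, forces in N, time in s.
With the tool pointing down it reaches from about 0.425 to 0.925 m from the base axis. Payload 6.8 kg.
Tool frame: the origin (TCP) lies at the very end of the fingers, on their centre line; the grasp point (between the pads) lies 19 mm behind it; y points along the fingers, z is the direction in which the jaws open and shut, and the axes are right-handed (so a half turn about y gives the same grasp; the last joint's range is limited). The gripper opens to 85 mm and grips with 20 to 120 N. Pads are 22 mm wide; open, the fingers measure 114 mm over their backs; the gripper's body (76 mm by 85 mm) begins 54 mm behind the grasp point. The pads swing forward as they close: fully open they stand 13 mm farther back than shut.
Start: joints at [1.097, 0.477, 0.022, 1.555, -0.011, 1.109, -0.083], TCP at [0.241, -0.63, 0.231] pointing down, gripper open.
Joint ranges: [-2.96, 2.96], [-0.34, 2.1], [-1.41, 1.46], [0.24, 2.44], [-1.37, 4.51], [0.17, 1.92], [-2.96, 2.96]. Speed limits (rad/s): [2.39, 2.39, 3.14, 3.14, 3.14, 3.14, 3.14].

### API

Orientations are given as a rotation vector (axis times angle).
In Python, from bench import r gives the robot as it stands.
- The arm moves only by the tool drive_tool, never from a script. Its argument "series" is a list of rows, each a list of 7 numbers: the shift along the tool's x, y, z in mm, then the turn, a rotation vector about the tool's x, y, z in degrees, then the finger opening in mm, from 0 to 85.4. In form: [[tx, ty, tz, wx, wy, wz, grip], ...]. A call has 1 to 5 rows; each row is the pose to reach, as a shift and turn from the pose measured when the call began, along the tool's axes at that moment; what a row does not reach only later rows make up. A row lasts 1/10 s, in which the tool goes at most 50 mm and 8.59 degrees, less where a joint would pass 70% of its speed; a pose out of reach is approached as far as the arm can. A call with a gripper value outside its range is refused whole. The fingers move at their own pace and stop on an object; "squeeze" is the grip in N (left out, the last holds). Time passes only in rows, so rows that repeat a pose let the fingers close. It gives the time, the measured TCP pose, the force and the opening at its end, in the units of the state.
- r.get_obs(): the state, without advancing time (a new reading comes with each control period).
- r.grab_frame(name): name is "side" or "top" or "wrist"; returns a dict with "frame" (400x640x3 uint8, blue, green, red), "intrinsics" (3x3 intrinsics, pixels), "distortion" ([k1, k2, p1, p2, k3] as OpenCV has them; the pictures are not rectified), "rvec" (rotation vector, rad) and "tvec" (3), from world to camera coordinates, as OpenCV has them. Camera axes: x right, y down, z forward; pixel columns grow to the right and rows downward; lengths in m; the calibration is good to about 2 mm. A picture is of the moment at which its call begins. There is no depth.
- r.hand_in(): hands the job in, once; it reports no verdict.
The state is a dict: "clock": time; "joints": joint angles; "qvel": joint speeds; "tau": joint torques, N m; "tcp_pos": TCP position; "orientation": TCP orientation; "contact_force": force on the tool from outside, world axes, zero at the start; "moment": the same for the moment, N m; "grip_width": finger opening in m.
Only numpy, scipy, OpenCV 4.12 (cv2) and the standard library are available. Lean on these libraries where they do the work, as an engineer would, in place of code of your own. Each camera call takes 0.05 s, during which the arm holds its last target.

## Working session

There is one attempt and no reset: what is moved stays moved. The work goes in short steps, Python scripts to look and compute and a tool call to move; the robot and the scene stay as the last step left them, time stands still between calls to the robot, and variables do not carry over. Pictures are saved under pics/ and viewed, and the job is handed in when it is done.

Besides the shell and the picture viewer there is one more tool, called after "Call:" by a JSON object that holds its "name" and its "arguments", one argument or row to a line. drive_tool: Moves the arm, as the interface text tells. Its arguments: {"type":"object","properties":{"series":{"type":"array","items":{"type":"array","items":{"type":"number"}}},"squeeze":{"type":"number"}},"required":["series"]}

```bash
mkdir -p pics; ls; python3 - <<'E'
from bench import r
import cv2,pickle
o=r.get_obs();print(o)
for n in ("side","top","wrist"):
    f=r.grab_frame(n);pickle.dump(f,open(f"f_{n}0.pkl","wb"));cv2.imwrite(f"pics/{n}0.png",f["frame"]);print(n,f["intrinsics"],f["distortion"],cv2.Rodrigues(f["rvec"])[0],f["tvec"])
E
```

```text
pics
{'clock': 0.0, 'joints': array([ 1.0969215 ,  0.47779238,  0.02235091,  1.55648073, -0.01151096,
        1.10932747, -0.08309786]), 'qvel': array([ 0.00144743,  0.0011757 , -0.00032585,  0.00018899,  0.00039651,
       -0.00070616, -0.00075906]), 'tau': array([-7.10499880e-04, -5.96453297e+01,  1.60793200e+00, -2.81196177e+01,
        1.24824891e-02,  9.36980650e-03,  2.33537810e-05]), 'tcp_pos': array([ 0.24118895, -0.62977791,  0.23031877]), 'orientation': array([-0.37448061,  2.02390623, -2.0201661 ]), 'contact_force': array([0.17159402, 0.25427297, 0.17543279]), 'moment': array([ 0.02067327,  0.04450448, -0.01779293]), 'grip_width': 0.08552556555258187}
side [[373.53438685   0.         317.86922967]
 [  0.         373.53438685 203.95666063]
 [  0.           0.           1.        ]] [-0.03398952  0.          0.          0.          0.        ] [[-0.97129552 -0.23756784  0.01210489]
 [-0.17842607  0.69395128 -0.69756416]
 [ 0.1573186  -0.67970077 -0.71642007]] [0.53905519 0.15326133 0.78263953]
top [[397.21891667   0.         320.64371256]
 [  0.         397.21891667 195.11179197]
 [  0.           0.           1.        ]] [0.00159508 0.         0.         0.         0.        ] [[-0.00677194 -0.99997294 -0.00287242]
 [-0.9847513   0.00716816 -0.17382032]
 [ 0.17383621  0.00165152 -0.9847732 ]] [-0.00606284  0.54591909  0.76601288]
wrist [[320.71013979   0.         320.64877729]
 [  0.         320.71013979 208.12209943]
 [  0.           0.           1.        ]] [-0.04838316  0.          0.          0.          0.        ] [[ 3.58258203e-01 -9.33622485e-01 -3.39018757e-04]
 [-8.93975233e-01 -3.43149045e-01  2.88196140e-01]
 [-2.69182730e-01 -1.02945557e-01 -9.57571339e-01]] [-0.67493171 -0.0385805   0.37684145]
```

View pics/top0.png

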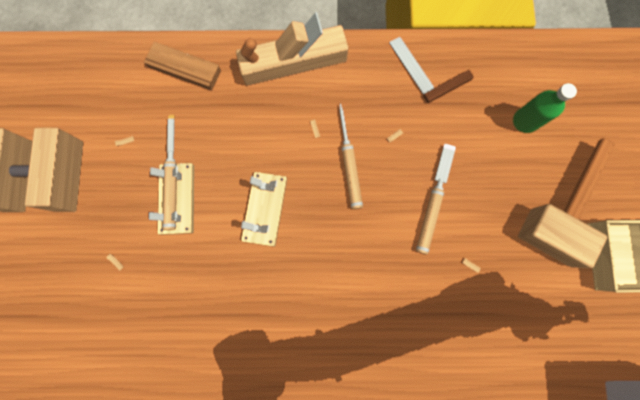

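View pics/side0.png

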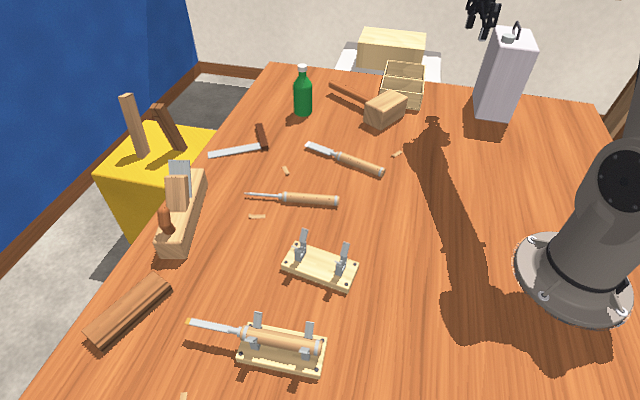

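View pics/wrist0.png

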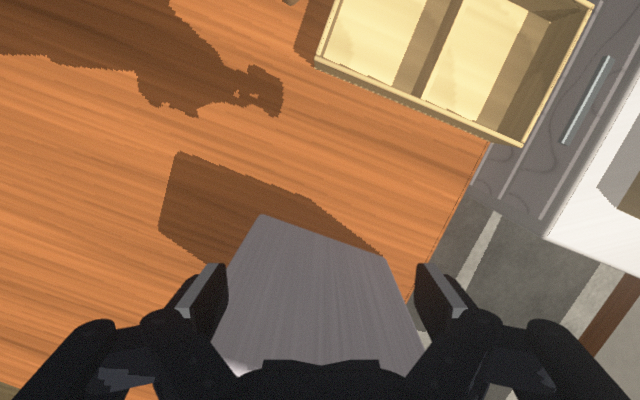

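```bash
cat > h.py <<'E'
import numpy as np,cv2,pickle
def ld(n): return pickle.load(open(n,"rb"))
def ray(f,px,z):
    px=np.array(px,float).reshape(-1,1,2)
    u=cv2.undistortPoints(px,f["intrinsics"],f["distortion"]).reshape(-1,2)
    R=cv2.Rodrigues(f["rvec"])[0];t=np.array(f["tvec"]).ravel()
    C=-R.T@t; d=np.c_[u,np.ones(len(u))]@R
    s=(z-C[2])/d[:,2]
    return C+s[:,None]*d
def proj(f,P):
    return cv2.projectPoints(np.array(P,float).reshape(-1,3),f["rvec"],f["tvec"],f["intrinsics"],f["distortion"])[0].reshape(-1,2)
E
python3 - <<'E'
from h import *
f=ld("f_top0.pkl")["frame"]
a=cv2.resize(f[130:265,230:300],None,fx=5,fy=5,interpolation=cv2.INTER_CUBIC)[:600]
a=cv2.resize(f[155:255,225:305],None,fx=5,fy=5,interpolation=cv2.INTER_CUBIC)
b=cv2.resize(f[140:260,400:470],None,fx=5,fy=5,interpolation=cv2.INTER_CUBIC)
a=cv2.copyMakeBorder(a,0,100,0,20,0)
cv2.imwrite("pics/zoom.png",np.hstack([a,b]))
E
```

```text
(no output)
```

View pics/zoom.png

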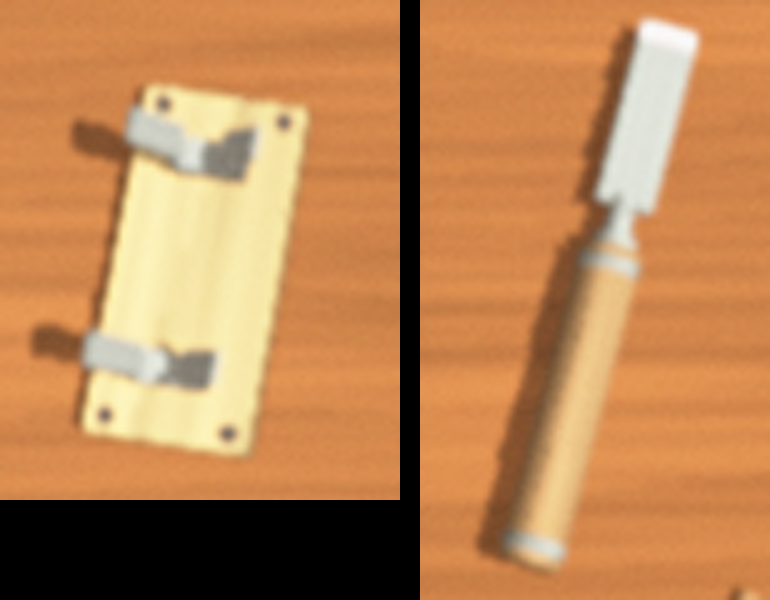

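```bash
python3 - <<'E'
from h import *
f=ld("f_top0.pkl");s=ld("f_side0.pkl")
c=lambda p,ox,oy:(np.array(p)+.5)/5-.5+[ox,oy]
q=c([(145,84),(308,107),(250,456),(82,432)],225,155)
P=ray(f,q,.02);print("corners",P.round(4));print([np.linalg.norm(P[i]-P[(i+1)%4]).round(4) for i in range(4)])
ctr=P.mean(0);ax=(P[0]+P[1]-P[2]-P[3])[:2];print("holder",ctr,np.degrees(np.arctan2(ax[1],ax[0])))
h=c([(533-420,563),(612-420,250),(668-420,30)],400,140)
B=ray(f,h,.012);print("chisel",B.round(4),np.linalg.norm(B[1]-B[0]),np.linalg.norm(B[2]-B[0]))
d=B[2]-B[0];print(np.degrees(np.arctan2(d[1],d[0])));d/=np.linalg.norm(d);m=B[0]+d*.07;print("mid",m,B[2]-d*.174)
a=ray(f,[(356,206),(348,146),(340,105)],.012);print("awl",a.round(4),np.linalg.norm(a[0]-a[2]))
# mark in side view
im=s["frame"].copy()
u=d
for p in proj(s,[m,B[0],B[2]]+list(P)+[[*ctr[:2],.048]]+list(a)): cv2.circle(im,tuple(int(round(v)) for v in p),2,(255,0,255),-1)
cv2.imwrite("pics/sidechk.png",cv2.resize(im[120:320,200:420],None,fx=3,fy=3))
# can
from bench import r
E
```

```text
corners [[0.6034 0.1335 0.02  ]
 [0.5928 0.0635 0.02  ]
 [0.4447 0.0864 0.02  ]
 [0.4551 0.1563 0.02  ]]
[np.float64(0.0708), np.float64(0.1498), np.float64(0.0708), np.float64(0.15)]
holder [0.52402156 0.10992947 0.02      ] -8.760435836196038
chisel [[ 0.4297 -0.2208  0.012 ]
 [ 0.5623 -0.2615  0.012 ]
 [ 0.66   -0.2916  0.012 ]] 0.1386931855447152 0.24092296147168077
-17.08304785014261
mid [ 0.49665439 -0.24137779  0.012     ] [ 0.49371311 -0.24047388  0.012     ]
awl [[ 0.5281 -0.085   0.012 ]
 [ 0.6608 -0.0704  0.012 ]
 [ 0.7558 -0.0544  0.012 ]] 0.22978801647760486
```

View pics/sidechk.png

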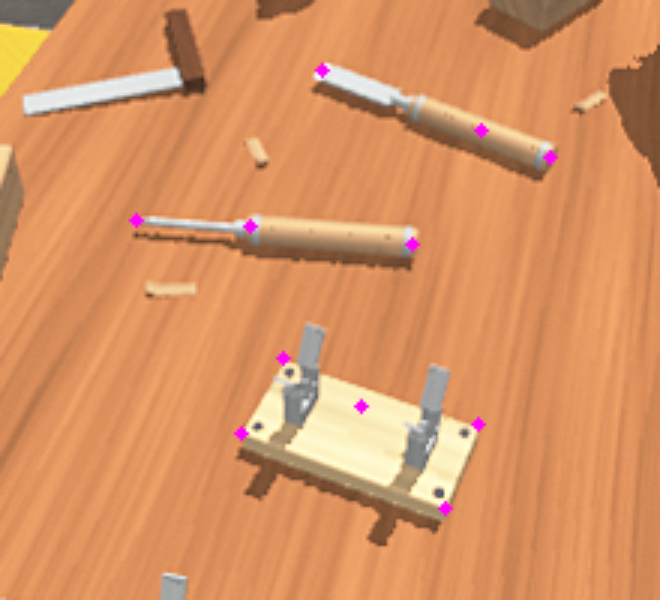

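```bash
cat >> h.py <<'E'
from scipy.spatial.transform import Rotation as Ro
def target(pos,yaw_deg,R0=None):
    # x axis of chisel/holder at yaw; tool y down; tool z horizontal, perpendicular; choose nearer of 2
    out=[]
    for s in (1,-1):
        a=np.radians(yaw_deg);z=s*np.array([-np.sin(a),np.cos(a),0]);y=np.array([0,0,-1.]);x=np.cross(y,z)
        out.append(Ro.from_matrix(np.c_[x,y,z]))
    return out
def delta(o,pos,yaw):
    R0=Ro.from_rotvec(o["orientation"]);t=R0.inv().apply(np.array(pos)-o["tcp_pos"])*1000
    w=[(R0.inv()*T).as_rotvec(degrees=True) for T in target(pos,yaw)]
    w=min(w,key=np.linalg.norm)
    print("tcp",o["tcp_pos"].round(4),"t",o["clock"],"shift",t.round(1),"turn",w.round(2)); return t,w
E
python3 - <<'E'
from h import *
from bench import r
s=ld("f_side0.pkl");o=r.get_obs()
print(Ro.from_rotvec(o["orientation"]).as_matrix().round(3))
b=ray(s,[(475,117),(512,123)],0);print(b)
for z in (.1,.15,.2,.25): print(z,proj(s,[[*b[0][:2],z],[*b[1][:2],z]]).round())
delta(o,[.495,-.241,.2],-17.1)
E
```

```text
[[-0.934 -0.001  0.358]
 [-0.358  0.001 -0.934]
 [ 0.    -1.    -0.001]]
[[ 0.17104053 -0.58512376  0.        ]
 [ 0.05525691 -0.58132298  0.        ]]
0.1 [[485.  89.]
 [524.  95.]]
0.15 [[490.  74.]
 [531.  80.]]
0.2 [[496.  57.]
 [538.  63.]]
0.25 [[502.  40.]
 [546.  46.]]
tcp [ 0.2413 -0.6299  0.2305] t 0.15 shift [-376.1   30.9 -272.4] turn [8.000e-02 3.806e+01 3.000e-02]
```

Call:
{"name": "drive_tool", "arguments": {
  "series": [
    [-50,-20,0,0,0,0,85],
    [-100,-40,-10,0,0,0,85],
    [-150,-40,-50,0,8,0,85],
    [-200,-30,-90,0,16,0,85],
    [-250,-20,-130,0,24,0,85]
  ],
  "squeeze": 100
}}

```text
clock: 0.65
tcp_pos: [0.404, -0.4603, 0.2577]
orientation: [-0.064, -2.193, 2.191]
contact_force: [0.7, -0.5, 0.1]
grip_width: 0.0852
```

```bash
python3 - <<'E'
from h import *
from bench import r
delta(r.get_obs(),[.495,-.241,.15],-17.1)
E
```

```text
tcp [ 0.404  -0.4603  0.2577] t 0.65 shift [ -78.   107.9 -224.2] turn [ 0.05 13.74  0.  ]
```

Call:
{"name": "drive_tool", "arguments": {
  "series": [
    [-16,15,-45,0,5,0,85],
    [-32,30,-90,0,10,0,85],
    [-48,60,-135,0,13.7,0,85],
    [-64,85,-180,0,13.7,0,85],
    [-78,108,-224,0,13.7,0,85]
  ]
}}

```text
clock: 1.15
tcp_pos: [0.4908, -0.2509, 0.1551]
orientation: [-0.31, -2.062, 2.06]
contact_force: [2.0, -0.0, -0.7]
grip_width: 0.0845
```

```bash
python3 - <<'E'
from h import *
from bench import r
f=r.grab_frame("wrist");pickle.dump(f,open("f_wrist1.pkl","wb"));
im=f["frame"].copy()
for p in proj(f,[[.495,-.241,.012],[.495+.174*np.cos(np.radians(-17.1)),-.241+.174*np.sin(np.radians(-17.1)),.012],[.495-.07*np.cos(np.radians(-17.1)),-.241-.07*np.sin(np.radians(-17.1)),.012]]): cv2.circle(im,tuple(int(round(v)) for v in p),2,(255,0,255),-1)
cv2.imwrite("pics/wrist1.png",im)
delta(r.get_obs(),[.495,-.241,.1],-17.1)
E
```

```text
tcp [ 0.4924 -0.2409  0.1515] t 1.2 shift [-2.8 51.5 -0.3] turn [0.37 0.61 0.32]
```

View pics/wrist1.png

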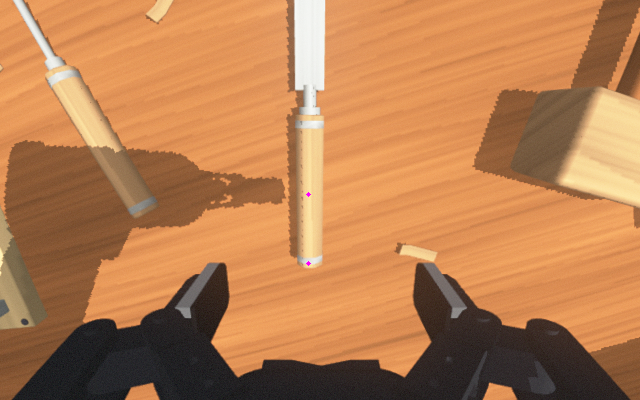

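```bash
python3 - <<'E'
from h import *
from bench import r
f=ld("f_wrist1.pkl")
g=f["frame"].astype(int); 
for y in (140,170,200,230,250):
    row=g[y,270:350]; print(y,[270+i for i in np.where(row[:,1]>150)[0]][:1],[270+i for i in np.where((row[:,1]>150))[0]][-1:], )
    print(row[15:65:2,1])
B=ray(f,[(309.5,267),(309.5,109)],.012);print(B,np.linalg.norm(B[0]-B[1]),B.mean(0));d=B[1]-B[0];print(np.degrees(np.arctan2(d[1],d[0])))
E
```

```text
140 [np.int64(270)] [np.int64(349)]
[160 163  98 100 101 105 123 145 160 196 206 211 221 208 207 208 212 209
 206 168 147 147 150 155 156]
170 [np.int64(270)] [np.int64(349)]
[143 144  94  95  92  94 122 141 165 197 209 214 224 215 208 216 209 205
 196 170 166 168 168 165 166]
200 [np.int64(283)] [np.int64(349)]
[156 156 116 101 103 101 120 141 160 188 212 220 228 217 211 213 203 201
 191 163 154 160 158 159 160]
230 [np.int64(270)] [np.int64(349)]
[162 159 102 101 101 100 112 137 164 188 209 222 226 225 213 207 201 198
 184 146 142 143 145 143 148]
250 [np.int64(270)] [np.int64(340)]
[148 153 130  94  95  94 106 141 160 180 215 219 224 224 214 209 201 187
 181 161 159 160 155 157 155]
[[ 0.42367933 -0.22022881  0.012     ]
 [ 0.56518574 -0.26514488  0.012     ]] 0.1484638552329926 [ 0.49443253 -0.24268684  0.012     ]
-17.610151682785343
```

Call:
{"name": "drive_tool", "arguments": {
  "series": [
    [-2,40,1,0.3,0.8,0.3,70],
    [-2,80,1,0.3,0.8,0.3,70],
    [-2,110,1,0.3,0.8,0.3,70],
    [-2,120,1,0.3,0.8,0.3,70],
    [-2,120,1,0.3,0.8,0.3,70]
  ]
}}

```text
clock: 1.7
tcp_pos: [0.4927, -0.2414, 0.0304]
orientation: [-0.31, -2.06, 2.056]
contact_force: [-0.7, 0.4, -0.1]
grip_width: 0.0702
```

```bash
python3 - <<'E'
from h import *
from bench import r
delta(r.get_obs(),[.4944,-.242,.004],-17.4)
E
```

```text
tcp [ 0.4927 -0.2414  0.0304] t 1.7 shift [-1.9 26.4  0.1] turn [0.08 0.1  0.18]
```

Call:
{"name": "drive_tool", "arguments": {
  "series": [
    [-2,13,0,0,0,0,70],
    [-2,26,0,0,0,0,70],
    [-2,26,0,0,0,0,70],
    [-2,26,0,0,0,0,40],
    [-2,26,0,0,0,0,20]
  ],
  "squeeze": 100
}}

```text
clock: 2.2
tcp_pos: [0.4949, -0.2421, 0.0049]
orientation: [-0.311, -2.06, 2.056]
contact_force: [-0.2, 0.8, -0.4]
grip_width: 0.0418
```

Call:
{"name": "drive_tool", "arguments": {
  "series": [
    [0,0,0,0,0,0,10],
    [0,0,0,0,0,0,0],
    [0,0,0,0,0,0,0],
    [0,0,0,0,0,0,0],
    [0,0,0,0,0,0,0]
  ],
  "squeeze": 100
}}

```text
clock: 2.7
tcp_pos: [0.4953, -0.2422, 0.0059]
orientation: [-0.312, -2.06, 2.057]
contact_force: [-1.1, 0.2, 6.8]
grip_width: 0.0213
```

```bash
python3 - <<'E'
from h import *
from bench import r
f=r.grab_frame("wrist");pickle.dump(f,open("f_wrist2.pkl","wb"));cv2.imwrite("pics/wrist2.png",f["frame"])
f=r.grab_frame("side");pickle.dump(f,open("f_side2.pkl","wb"));
p=proj(f,[.495,-.242,.02])[0].astype(int);print(p)
cv2.imwrite("pics/side2.png",cv2.resize(f["frame"][p[1]-60:p[1]+40,p[0]-70:p[0]+70],None,fx=5,fy=5,interpolation=cv2.INTER_CUBIC))
o=r.get_obs();print(o)
E
```

```text
[360 160]
{'clock': 2.8, 'joints': array([ 0.36192846,  0.59254005, -0.02490201,  2.00069104,  0.02431801,
        0.55006917, -1.55251294]), 'qvel': array([ 4.82216778e-04, -6.68927127e-04, -1.92136134e-05, -2.01527202e-04,
       -1.22114220e-03,  3.61315388e-04,  1.81723211e-03]), 'tau': array([-1.91180699e-02, -5.18703246e+01,  1.12586908e+00, -1.60435081e+01,
        5.44729969e-02, -5.11018094e-01,  2.80463457e-02]), 'tcp_pos': array([ 0.49527839, -0.24222348,  0.0058927 ]), 'orientation': array([-0.31219369, -2.05971657,  2.0567104 ]), 'contact_force': array([-2.38644729,  1.05861535,  6.88736635]), 'moment': array([ 0.16481228,  0.35600001, -0.07596204]), 'grip_width': 0.021136146248386833}
```

View pics/wrist2.png

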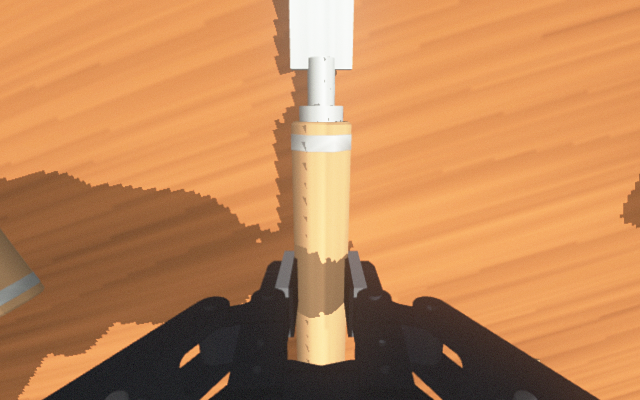

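View pics/side2.png

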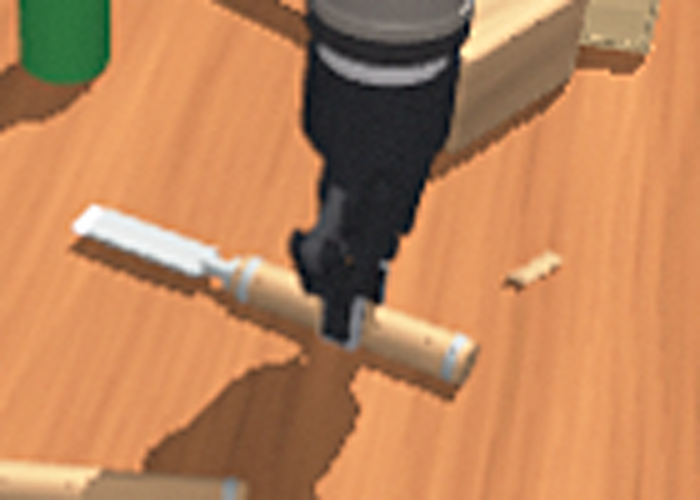

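Call:
{"name": "drive_tool", "arguments": {
  "series": [
    [0,-10,0,0,0,0,0],
    [0,-35,0,0,0,0,0],
    [0,-80,0,0,0,0,0],
    [0,-125,0,0,0,0,0],
    [0,-170,0,0,0,0,0]
  ],
  "squeeze": 120
}}

```text
clock: 3.3
tcp_pos: [0.4949, -0.2423, 0.1782]
orientation: [-0.312, -2.06, 2.057]
contact_force: [0.4, -1.1, -1.3]
grip_width: 0.0204
```

```bash
python3 - <<'E'
from h import *
from bench import r
f=r.grab_frame("wrist");pickle.dump(f,open("f_wrist3.pkl","wb"));cv2.imwrite("pics/wrist3.png",f["frame"])
f=r.grab_frame("side");pickle.dump(f,open("f_side3.pkl","wb"));cv2.imwrite("pics/side3.png",f["frame"])
o=r.get_obs();print(o["contact_force"],o["moment"],o["grip_width"])
delta(o,[.524,.110,.15],-8.8)
E
```

```text
[ 0.47368601 -0.31449939 -1.26116213] [-0.03175317 -0.06058087 -0.01522505] 0.020575672986546938
tcp [ 0.4992 -0.2441  0.183 ] t 3.4 shift [  82.2   32.3 -345.4] turn [-0.02 -8.54 -0.63]
```

View pics/wrist3.png

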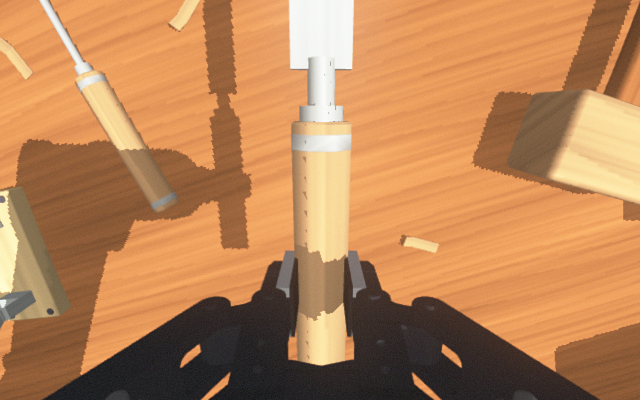

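View pics/side3.png

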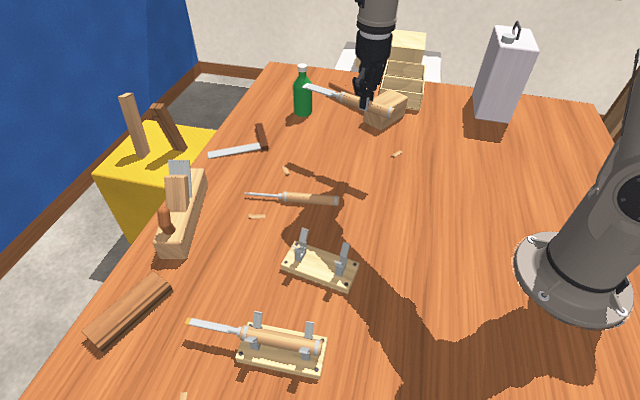

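Call:
{"name": "drive_tool", "arguments": {
  "series": [
    [11,0,-48,0,-2,0,0],
    [22,0,-96,0,-4,0,0],
    [34,0,-144,0,-6,0,0],
    [46,0,-192,0,-8,0,0],
    [57,0,-240,0,-8.5,0,0]
  ]
}}

```text
clock: 3.9
tcp_pos: [0.5155, 0.0037, 0.1825]
orientation: [-0.176, -2.144, 2.149]
contact_force: [1.7, 0.4, -2.6]
grip_width: 0.0203
```

```bash
python3 - <<'E'
from h import *
from bench import r
delta(r.get_obs(),[.524,.110,.15],-8.8)
E
```

```text
tcp [0.5155 0.0037 0.1825] t 3.9 shift [   8.2   32.3 -106.4] turn [-0.08  0.01 -0.61]
```

Call:
{"name": "drive_tool", "arguments": {
  "series": [
    [4,10,-40,0,0,-0.6,0],
    [6,20,-80,0,0,-0.6,0],
    [8,32,-106,0,0,-0.6,0],
    [8,32,-106,0,0,-0.6,0],
    [8,32,-106,0,0,-0.6,0]
  ]
}}

```text
clock: 4.4
tcp_pos: [0.5234, 0.1098, 0.1498]
orientation: [-0.162, -2.14, 2.144]
contact_force: [-0.6, -0.9, -2.1]
grip_width: 0.0204
```

```bash
python3 - <<'E'
from h import *
from bench import r
fs={}
for n in ("wrist","side","top"):
    f=r.grab_frame(n);pickle.dump(f,open(f"f_{n}4.pkl","wb"));fs[n]=f["frame"]
cv2.imwrite("pics/w4.png",fs["wrist"])
p=(320,260)
a=cv2.resize(fs["side"][170:300,230:380],None,fx=3.5,fy=3.5,interpolation=cv2.INTER_CUBIC)
b=cv2.resize(fs["top"][90:250,215:305],None,fx=3,fy=3,interpolation=cv2.INTER_CUBIC)
H=max(a.shape[0],b.shape[0]);pad=lambda i:cv2.copyMakeBorder(i,0,H-i.shape[0],0,0,0)
cv2.imwrite("pics/st4.png",np.hstack([pad(a),pad(b)]))
o=r.get_obs();print(o["contact_force"],o["moment"],o["grip_width"]);delta(o,[.524,.110,.15],-8.8)
E
```

```text
[ 0.24202833 -0.61995115 -1.08435267] [-0.05500182  0.05620184 -0.00249592] 0.02049888914947879
tcp [0.5242 0.108  0.1505] t 4.55 shift [ 0.5  0.5 -2. ] turn [-0.12 -0.12 -0.02]
```

View pics/w4.png

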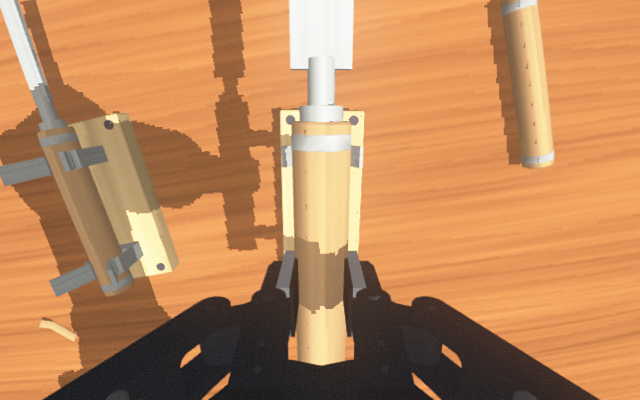

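View pics/st4.png

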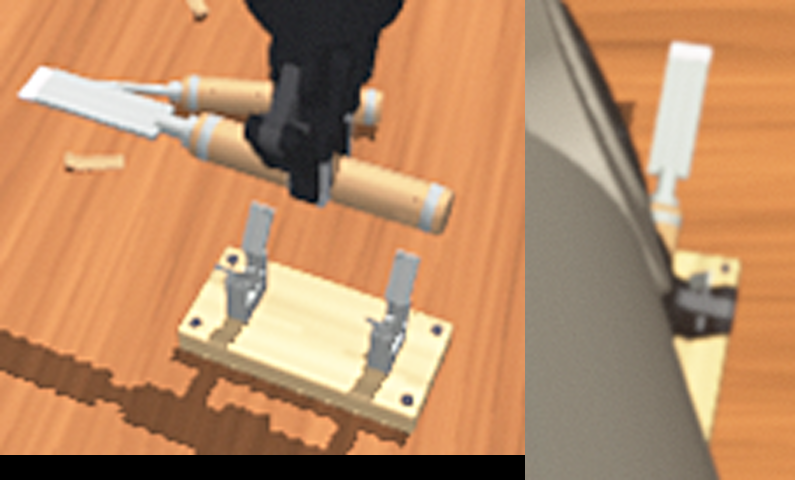

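Call:
{"name": "drive_tool", "arguments": {
  "series": [
    [0.5,30,-2,0,0,0,0],
    [0.5,55,-2,0,0,0,0],
    [0.5,70,-2,0,0,0,0],
    [0.5,77,-2,0,0,0,0],
    [0.5,77,-2,0,0,0,0]
  ]
}}

```text
clock: 5.05
tcp_pos: [0.5238, 0.1088, 0.0731]
orientation: [-0.168, -2.136, 2.142]
contact_force: [0.8, 0.0, -1.2]
grip_width: 0.0204
```

```bash
python3 - <<'E'
from h import *
from bench import r
fs={}
for n in ("wrist","side"):
    f=r.grab_frame(n);fs[n]=f["frame"]
a=cv2.resize(fs["side"][170:300,230:380],None,fx=3.5,fy=3.5,interpolation=cv2.INTER_CUBIC)
b=fs["wrist"][60:400,200:440]
pad=lambda i:cv2.copyMakeBorder(i,0,455-i.shape[0],0,0,0)
cv2.imwrite("pics/st5.png",np.hstack([a,pad(b)]))
o=r.get_obs();print(o["contact_force"],o["moment"],o["grip_width"]);delta(o,[.524,.110,.042],-8.8)
E
```

```text
[-0.62150326 -0.52449326 -1.1455731 ] [ 0.03994819  0.02509282 -0.06330689] 0.020893241393387097
tcp [0.5247 0.1095 0.0743] t 5.15 shift [ 0.9 32.3 -0.4] turn [-0.09 -0.17 -0.1 ]
```

View pics/st5.png

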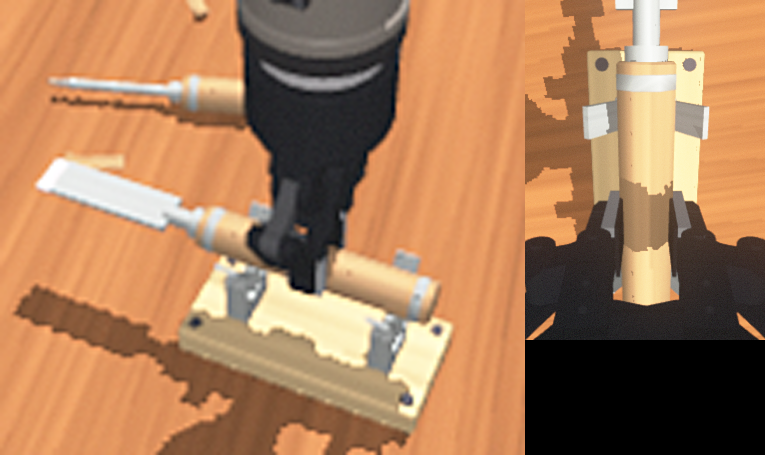

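Call:
{"name": "drive_tool", "arguments": {
  "series": [
    [0,6,0,0,0,0,0],
    [0,11,0,0,0,0,0],
    [0,15,0,0,0,0,0],
    [0,18,0,0,0,0,0],
    [0,18,0,0,0,0,0]
  ]
}}

```text
clock: 5.65
tcp_pos: [0.5257, 0.1094, 0.0565]
orientation: [-0.172, -2.14, 2.143]
contact_force: [2.4, -1.0, -0.3]
grip_width: 0.0206
```

Call:
{"name": "drive_tool", "arguments": {
  "series": [
    [0,4,0,0,0,0,0],
    [0,8,0,0,0,0,0],
    [0,12,0,0,0,0,0],
    [0,15,0,0,0,0,0],
    [0,15,0,0,0,0,0]
  ]
}}

```text
clock: 6.15
tcp_pos: [0.5249, 0.1092, 0.0419]
orientation: [-0.17, -2.138, 2.143]
contact_force: [-4.6, -2.5, 14.1]
grip_width: 0.0209
```

```bash
python3 - <<'E'
from h import *
from bench import r
fs={}
for n in ("wrist","side"):
    f=r.grab_frame(n);fs[n]=f["frame"]
a=cv2.resize(fs["side"][170:300,230:380],None,fx=3.5,fy=3.5,interpolation=cv2.INTER_CUBIC)
b=fs["wrist"][60:400,200:440]
pad=lambda i:cv2.copyMakeBorder(i,0,455-i.shape[0],0,0,0)
cv2.imwrite("pics/st6.png",np.hstack([a,pad(b)]))
o=r.get_obs();print(o["contact_force"],o["moment"],o["grip_width"]);delta(o,[.524,.110,.042],-8.8)
E
```

```text
[-4.35339193 -1.89521309 12.77883246] [-0.44510642  1.05252521 -0.01072533] 0.0205640590600809
tcp [0.5249 0.1091 0.0419] t 6.25 shift [ 1.  -0.1 -0.7] turn [-0.13 -0.18 -0.1 ]
```

View pics/st6.png

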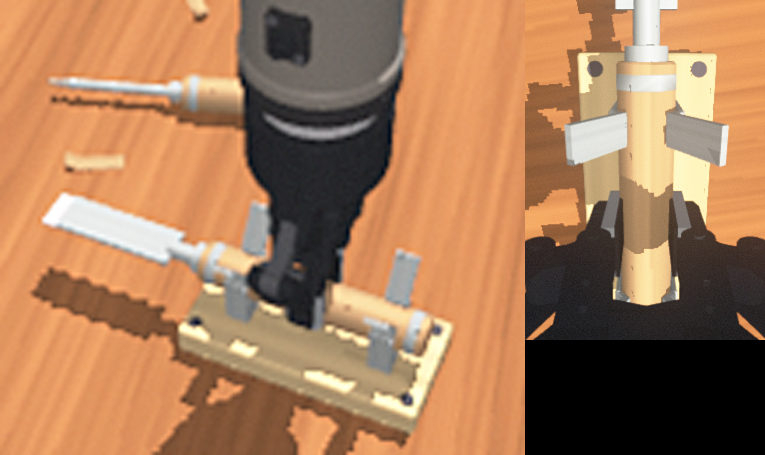

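Call:
{"name": "drive_tool", "arguments": {
  "series": [
    [0,1,0,0,0,0,0],
    [0,2,0,0,0,0,0],
    [0,3,0,0,0,0,0],
    [0,3,0,0,0,0,0]
  ]
}}

```text
clock: 6.65
tcp_pos: [0.5249, 0.1092, 0.0418]
orientation: [-0.17, -2.137, 2.144]
contact_force: [-11.8, -4.3, 37.3]
grip_width: 0.0202
```

Call:
{"name": "drive_tool", "arguments": {
  "series": [
    [0,-1,0,0,0,0,0],
    [0,0,0,0,0,0,0],
    [0,0,0,0,0,0,20],
    [0,0,0,0,0,0,45],
    [0,0,0,0,0,0,50]
  ],
  "squeeze": 20
}}

```text
clock: 7.15
tcp_pos: [0.5249, 0.1094, 0.0413]
orientation: [-0.17, -2.137, 2.144]
contact_force: [0.4, 0.5, 0.5]
grip_width: 0.0484
```

Call:
{"name": "drive_tool", "arguments": {
  "series": [
    [0,0,0,0,0,0,50],
    [0,0,0,0,0,0,50],
    [0,0,0,0,0,0,50],
    [0,0,0,0,0,0,50]
  ]
}}

```text
clock: 7.55
tcp_pos: [0.5249, 0.1095, 0.0413]
orientation: [-0.17, -2.137, 2.144]
contact_force: [0.3, 0.1, -0.1]
grip_width: 0.0499
```

```bash
python3 - <<'E'
from h import *
from bench import r
fs={}
for n in ("wrist","side"):
    f=r.grab_frame(n);fs[n]=f["frame"]
a=cv2.resize(fs["side"][170:300,230:380],None,fx=3.5,fy=3.5,interpolation=cv2.INTER_CUBIC)
b=fs["wrist"][60:400,200:440]
pad=lambda i:cv2.copyMakeBorder(i,0,455-i.shape[0],0,0,0)
cv2.imwrite("pics/st7.png",np.hstack([a,pad(b)]))
o=r.get_obs();print(o["contact_force"],o["moment"],o["grip_width"]);delta(o,[.524,.110,.042],-8.8)
E
```

```text
[-0.57854575 -0.1040605   0.11042762] [ 0.03816467 -0.02823745 -0.00336208] 0.04978824239527507
tcp [0.5249 0.1094 0.0413] t 7.65 shift [ 1.  -0.7 -0.4] turn [-0.16 -0.18 -0.11]
```

View pics/st7.png

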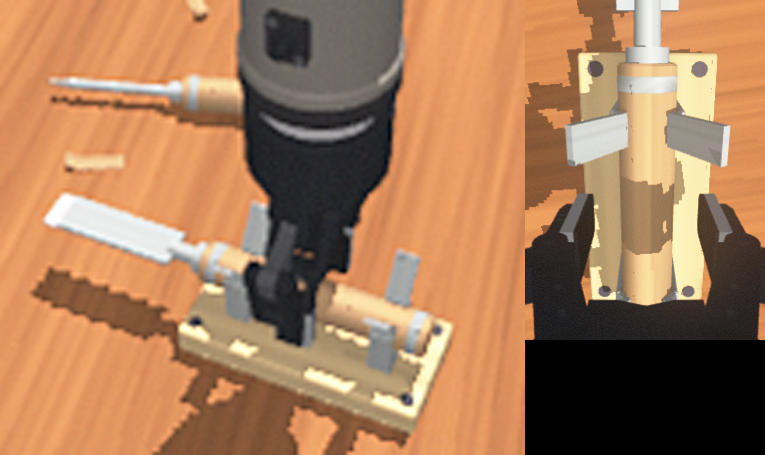

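Released with no force and no visible movement. Withdraw straight up, then check.

Call:
{"name": "drive_tool", "arguments": {
  "series": [
    [0,-20,0,0,0,0,50],
    [0,-60,0,0,0,0,50],
    [0,-105,0,0,0,0,50],
    [0,-150,0,0,0,0,50],
    [0,-190,0,0,0,0,50]
  ]
}}

```text
clock: 8.15
tcp_pos: [0.5246, 0.1101, 0.2337]
orientation: [-0.171, -2.139, 2.144]
contact_force: [1.5, -0.2, 0.8]
grip_width: 0.0497
```

Call:
{"name": "drive_tool", "arguments": {
  "series": [
    [0,0,45,0,0,0,50],
    [0,0,90,0,0,0,50],
    [0,0,135,0,0,0,50],
    [0,0,180,0,0,0,50],
    [0,0,220,0,0,0,50]
  ]
}}

```text
clock: 8.65
tcp_pos: [0.4895, -0.1095, 0.2344]
orientation: [-0.173, -2.138, 2.144]
contact_force: [1.2, -0.1, -0.4]
grip_width: 0.0505
```

Call:
{"name": "drive_tool", "arguments": {
  "series": [
    [0,0,45,0,0,0,50],
    [0,0,90,0,0,0,50],
    [0,0,90,0,0,0,50],
    [0,0,90,0,0,0,50]
  ]
}}

```text
clock: 9.05
tcp_pos: [0.4749, -0.1994, 0.2347]
orientation: [-0.175, -2.136, 2.142]
contact_force: [0.4, -0.1, -0.2]
grip_width: 0.05
```

```bash
python3 - <<'E'
from h import *
from bench import r
fs={}
for n in ("side","top"):
    f=r.grab_frame(n);pickle.dump(f,open(f"f_{n}8.pkl","wb"));fs[n]=f["frame"]
a=cv2.resize(fs["side"][160:300,220:380],None,fx=3,fy=3,interpolation=cv2.INTER_CUBIC)
b=cv2.resize(fs["top"][80:260,220:320],None,fx=3,fy=3,interpolation=cv2.INTER_CUBIC)
pad=lambda i:cv2.copyMakeBorder(i,0,540-i.shape[0],0,0,0)
cv2.imwrite("pics/st8.png",np.hstack([pad(a),pad(b)]));cv2.imwrite("pics/top8.png",fs["top"])
print(r.get_obs()["tcp_pos"])
E
```

```text
[ 0.47563898 -0.1971405   0.23463351]
```

View pics/st8.png

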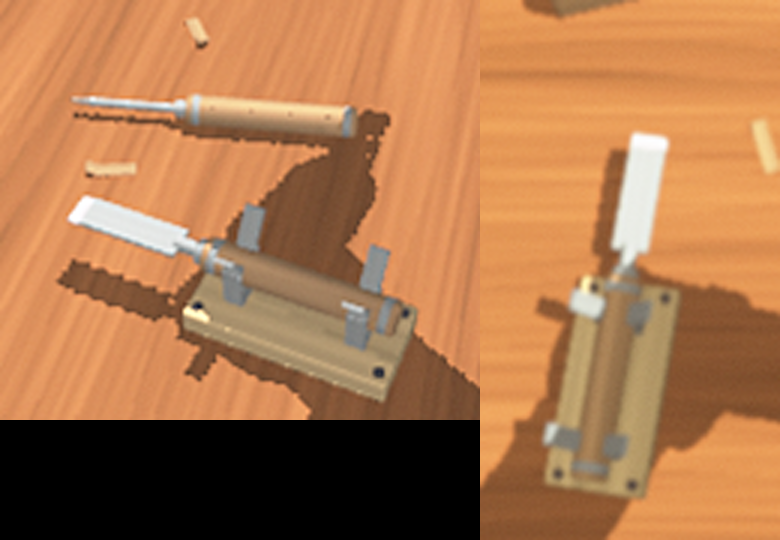

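View pics/top8.png

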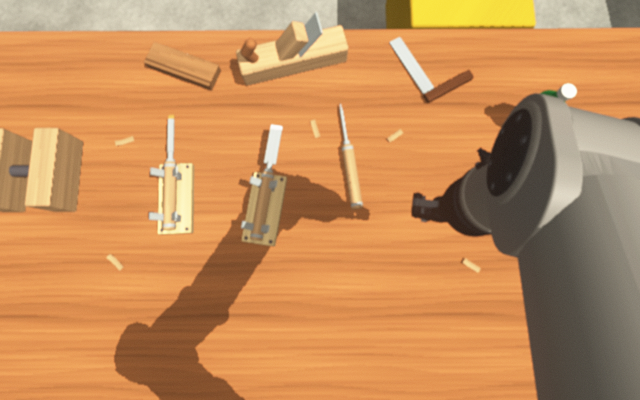

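```bash
python3 - <<'E'
from h import *
t=ld("f_top8.pkl");s=ld("f_side8.pkl")
c=lambda p,ox,oy:(np.array(p)+.5)/3-.5+[ox,oy]
T=c([(590-480,480),(650-480,134)],220,80);S=c([(398,318),(78,211)],220,160)
def tri(a,b):
    u=[cv2.undistortPoints(np.array(p,float).reshape(-1,1,2),f["intrinsics"],f["distortion"]).reshape(-1,2).T for f,p in((t,a),(s,b))]
    M=[np.c_[cv2.Rodrigues(f["rvec"])[0],np.ravel(f["tvec"])] for f in(t,s)]
    X=cv2.triangulatePoints(M[0],M[1],u[0],u[1]);return (X[:3]/X[3]).T
X=tri(T,S);print("tri",X.round(4))
B=ray(t,T,.048);d=B[1]-B[0];L=np.linalg.norm(d);d/=L;m=B[0]+.07*d;m2=B[1]-.174*d
a=np.radians(-8.8);R=np.array([[np.cos(a),np.sin(a)],[-np.sin(a),np.cos(a)]])
print("len",L,"yaw",np.degrees(np.arctan2(d[1],d[0])),"offset",R@(m-[.524,.11,.048])[:2],R@(m2-[.524,.11,.048])[:2])
# expected seated/unsnapped projections in side view
e=np.array([np.cos(a),np.sin(a),0])
for z in(.048,.07):
    P=[np.array([.524,.11,z])+k*e for k in(-.07,.174)];print(z,((proj(s,P)-[220,160]+.5)*3-.5).round(), "top",((proj(t,P)-[220,80]+.5)*3-.5+[480,0]).round())
E
```

```text
tri [[0.4559 0.12   0.0473]
 [0.6976 0.083  0.0445]]
len 0.24550407421738069 yaw -8.69941707143441 offset [ 0.001144   -0.00048298] [ 0.00264808 -0.00048034]
0.048 [[400. 319.]
 [ 76. 208.]] top [[589. 482.]
 [649. 138.]]
0.07 [[402. 299.]
 [ 72. 187.]] top [[583. 479.]
 [645. 126.]]
```

```bash
python3 - <<'E'
from bench import r
print(r.hand_in())
E
```

```text
the job is handed in; nothing more can be done
None
```

The chisel is in the empty holder, snapped down in both clips and released. I handed the job in at about 9 s on the robot's clock; hand-in gives no verdict.

I gripped the handle at its middle, carried it over the awl, lowered it between the clips and pushed until it stopped. At the end it took 37 N with no further travel, which I read as resting on the clip floors. I then eased off, opened the fingers and withdrew.

**Last checks:**
- **Position:** measured from the top and side pictures, the handle's middle is about 1–3 mm along and 0.5 mm sideways from the seat. The axis is within about 0.1° of the holder's.
- **Height:** both ends match a fully seated chisel. The butt end measured 47 mm high and the blade tip 44.5 mm, against 48 mm. Resting on the lips it would be at 70 mm.
- **Awl and full holder:** judged by eye in the last top picture, both are where they started.
- **Robot:** the gripper is about 300 mm away and touching nothing.

**Readings that disagreed:**
- **Grip width:** it read 20–21 mm on the 24 mm handle. I put this down to the pads giving; the pictures showed no slip.
- **Blade tip:** its height is 3.5 mm under nominal, which I put down to the precision of picking pixels.

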